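# Put the round followers on the young cheeses

## Robot

A 6-joint arm with a two-finger parallel gripper is mounted at the origin on the work surface. World frame = base frame: x ahead of the robot, y to its left, z up, the work surface at z = 0. Lengths are in m, angles in rad, forces in N, time in s.
With the tool pointing down it reaches from about 0.35 to 0.925 m from the base axis. Payload 6.4 kg.
Tool frame: the origin (TCP) lies at the centre of the arm's flange, where the gripper is bolted on; the fingertips stand 173 mm ahead of it and the grasp point (between the pads) lies hold_point_z ahead of it (hold_point_z is the distance from the TCP to the grasp point, in m); y points along the fingers, x is the direction in which the jaws open and shut, and the axes are right-handed (so a half turn about y gives the same grasp; the last joint's range is limited). The gripper opens to 85 mm and grips with 20 to 120 N. Pads are 22 mm wide; open, the fingers measure 114 mm over their backs; the gripper's body (76 mm by 85 mm) begins 54 mm behind the grasp point. The pads swing forward as they close: fully open they stand 13 mm farther back than shut.
Start: joints at [1.163, 0.245, 1.558, -0, 1.339, -0.174], TCP at [0.151, 0.632, 0.405] pointing down, gripper open.
Joint ranges: [-3.13, 3.13], [-1.02, 2.26], [0.13, 2.54], [-0.95, 4.09], [0.21, 2.88], [-2.74, 2.74]. Speed limits (rad/s): [2.57, 2.57, 3.14, 3.14, 3.14, 3.14].

## Interface

Orientations are given as a unit quaternion [w, x, y, z].
In Python, from plant import read_state, snapshot, calibration, close_job, hold_point_z gives the robot as it stands.
- The arm moves only by the tool arm_command, never from a script. Its argument "targets" is a list that holds one entry, the list of rows, each a list of 7 numbers: the turn, a rotation vector about the world's x, y, z in units of 8 degrees (1.0 is 8 degrees), then the shift along the world's x, y, z in mm, then the closure, from 0 (fully open) to 1 (shut). In form: [[[wx, wy, wz, tx, ty, tz, fingers], ...]]. A call has 1 to 20 rows; each row is the pose to reach, as a shift and turn from the pose commanded when the call began; what a row does not reach only later rows make up. A row lasts 1/8 s, in which the tool goes at most 62.5 mm and 10.7 degrees, less where a joint would pass 70% of its speed; a pose out of reach is approached as far as the arm can. A call with a gripper value outside its range is refused whole. The fingers move at their own pace and stop on an object; "force" is the grip in N (left out, the last holds). Time passes only in rows, so rows that repeat a pose let the fingers close. It gives the time, the measured TCP pose, the force and the opening at its end, in the units of the state.
- read_state(): the state, without advancing time (a new reading comes with each control period).
- snapshot(name): name is "scene" or "top" or "wrist"; returns the picture (400x640x3 uint8, red, green, blue); there is no depth.
- calibration(name): a dict with "vertical_fov" (degrees; the focal length in pixels is half the picture's height over the tangent of half this angle, whatever the lens; pixels are square), "cx", "cy" (the principal point, pixels), "dist" ([k1, k2, p1, p2, k3] as OpenCV has them; the pictures are not rectified), "rvec" (rotation vector, rad) and "tvec" (3), from world to camera coordinates, as OpenCV has them. Camera axes: x right, y down, z forward; pixel columns grow to the right and rows downward; lengths in m; the calibration is good to about 2 mm. A picture is of the moment at which its call begins: read the wrist's pose just before it. calibration takes no time and is no camera call; for the wrist camera it gives the pose at the moment of the call.
- close_job(): hands the job in, once; it reports no verdict.
The state is a dict: "time_s": time; "q": joint angles; "qvel": joint speeds; "effort": joint torques, N m; "ee_pos": TCP position; "ee_rot": TCP orientation; "force": force on the tool from outside, world axes, zero at the start; "wrist_torque": the same for the moment, N m; "finger_gap": finger opening in m.
Only numpy, scipy, OpenCV 4.12 (cv2) and the standard library are available. Lean on these libraries where they do the work, as an engineer would, in place of code of your own. Each camera call takes 0.05 s, during which the arm holds its last target.

## Task

Get the cheeses ready for pressing: into each of the three filled moulds put the round follower that fits it, small to small, medium to medium and large to large, lying flat on the cheese with its handle up, and let go. Leave the square followers, the empty mould and the cup as they are, and do not push the filled moulds out of their places.

Things in the scene. Friction and masses are not known exactly. Their poses are not given: they have to be found in the camera images.
- mould_small_cheese (a point): Small filled mould. Round white plastic cheese mould, open at the top, standing loose on the table and holding a cream-coloured, firm young cheese: 78 mm outside, 70 mm inside diameter, wall 4 mm, 43 mm tall, 250 g. The point is the centre of the cheese's flat top, 30 mm above the mould's underside and 13 mm below its rim; z is up.
- mould_medium_cheese (a point): Medium filled mould. Round white plastic cheese mould, open at the top, standing loose on the table and holding a cream-coloured, firm young cheese: 100 mm outside, 92 mm inside diameter, wall 4 mm, 43 mm tall, 400 g. The point is the centre of the cheese's flat top, 30 mm above the mould's underside and 13 mm below its rim; z is up.
- mould_large_cheese (a point): Large filled mould. Round white plastic cheese mould, open at the top, standing loose on the table and holding a cream-coloured, firm young cheese: 122 mm outside, 114 mm inside diameter, wall 4 mm, 43 mm tall, 600 g. The point is the centre of the cheese's flat top, 30 mm above the mould's underside and 13 mm below its rim; z is up.
- mould_empty_floor (a point): Empty mould, of the same make as the medium one (100 mm outside, 92 mm inside, 43 mm tall, loose) but with no cheese: one looks down on its white floor with seven dark drain holes. The point is the centre of its inner floor, 4 mm above its underside. To be left alone.
- round_small_mid (a point): Small round follower: a flat white plastic press plate, round, 56 mm in diameter, 12 mm thick, with an upright blue cylindrical handle in the middle of its top, 24 mm in diameter and 56 mm tall (68 mm tall in all). It lies loose on the table, handle up. The point is on the handle's axis, 34 mm above the plate's underside; z runs up the handle. About 50 g; it goes into the small filled mould, with 7 mm of play all round.
- round_medium_mid (a point): Medium round follower: a flat white plastic press plate, round, 78 mm in diameter, 12 mm thick, with an upright blue cylindrical handle in the middle of its top, 24 mm in diameter and 56 mm tall (68 mm tall in all). It lies loose on the table, handle up. The point is on the handle's axis, 34 mm above the plate's underside; z runs up the handle. About 80 g; it goes into the medium filled mould, with 7 mm of play all round.
- round_large_mid (a point): Large round follower: a flat white plastic press plate, round, 100 mm in diameter, 12 mm thick, with an upright blue cylindrical handle in the middle of its top, 24 mm in diameter and 56 mm tall (68 mm tall in all). It lies loose on the table, handle up. The point is on the handle's axis, 34 mm above the plate's underside; z runs up the handle. About 120 g; it goes into the large filled mould, with 7 mm of play all round.
- square_a_mid (a point): Square follower: a flat white plastic press plate, 62 mm square, 12 mm thick, with an upright blue cylindrical handle in the middle of its top, 24 mm in diameter and 56 mm tall (68 mm tall in all). It lies loose on the table, handle up. The point is on the handle's axis, 34 mm above the plate's underside; z runs up the handle. It belongs to another batch: to be left alone.
- square_b_mid (a point): Square follower: a flat white plastic press plate, 84 mm square, 12 mm thick, with an upright blue cylindrical handle in the middle of its top, 24 mm in diameter and 56 mm tall (68 mm tall in all). It lies loose on the table, handle up. The point is on the handle's axis, 34 mm above the plate's underside; z runs up the handle. It belongs to another batch: to be left alone.
- cup_mid (a point): Plain steel cup, empty, open at the top, 68 mm across the rim, 60 mm tall, standing loose on the table. The point is on its axis, half-way up (30 mm). To be left alone.
Not all that is in view belongs to the job. What is shaped like the part that bears round_small_mid but green or yellow is not meant. What is shaped like the part that bears mould_medium_cheese but orange is not meant.

How it is judged:
At the end, for the whole second after the job is handed in: Each round follower lies in the filled mould of its size: within 12 mm of the cheese's centre, on the cheese (height within 6 mm), upright within 0.12 rad, at rest, released; these moulds upright within 0.1 rad. No mould, square follower or cup was ever shifted over 25 mm (horizontal distance between round_small_mid and mould_small_cheese below 0.012 m and z of round_small_mid in the frame of mould_small_cheese between 0.028 and 0.04 m and angle between each of round_small_mid, round_medium_mid, round_large_mid's own z axis and vertical below 0.12 rad and angle between each of mould_small_cheese, mould_medium_cheese, mould_large_cheese's own z axis and vertical below 0.1 rad and linear speed of each of round_small, round_medium, round_large below 0.02 m/s and contact force between each of round_small, round_medium, round_large and the fingers below 0.1 N and horizontal distance between round_medium_mid and mould_medium_cheese below 0.012 m and z of round_medium_mid in the frame of mould_medium_cheese between 0.028 and 0.04 m and horizontal distance between round_large_mid and mould_large_cheese below 0.012 m and z of round_large_mid in the frame of mould_large_cheese between 0.028 and 0.04 m); the robot touches nothing.
It fails at once if a square follower is shifted by more than 25 mm (distance of any of square_a_mid, square_b_mid from where it was at the start of the episode above 0.025 m).
It fails at once if the empty mould is shifted by more than 25 mm (distance of mould_empty_floor from where it was at the start of the episode above 0.025 m).
It fails at once if the cup is shifted by more than 25 mm (distance of cup_mid from where it was at the start of the episode above 0.025 m).
It fails at once if a filled mould is shifted by more than 25 mm (distance of any of mould_small_cheese, mould_medium_cheese, mould_large_cheese from where it was at the start of the episode above 0.025 m).
It also fails if it takes over 96 s, if anything falls off the work surface, if the arm or the gripper's body presses on something with over 40 N, if the wrist force passes 120 N, or if a joint passes its speed limit or range.

## Working session

There is one attempt and no reset: what is moved stays moved. The work goes in short steps, Python scripts to look and compute and a tool call to move; the robot and the scene stay as the last step left them, time stands still between calls to the robot, and variables do not carry over. Pictures are saved under pics/ and viewed, and the job is handed in when it is done.

Besides the shell and the picture viewer there is one more tool, called after "Call:" in YAML: its name, and indented under it one key for each argument. arm_command: Moves the arm, as the interface text tells. Its arguments: {"type":"object","properties":{"targets":{"type":"array","items":{"type":"array","items":{"type":"array","items":{"type":"number"}}}},"force":{"type":"number"}},"required":["targets"]}

```bash
mkdir -p pics; ls
python3 - <<'E'
from plant import *
import cv2
print(read_state(), hold_point_z if not callable(hold_point_z) else hold_point_z())
for n in ("scene","top","wrist"):
    c=calibration(n);print(n,c)
    cv2.imwrite(f"pics/{n}0.png",snapshot(n)[:,:,::-1])
E
```

```text
pics
{'time_s': 0.0, 'q': array([ 1.16288955e+00,  2.45812432e-01,  1.55904386e+00, -6.57412415e-06,
        1.33868337e+00, -1.74108062e-01]), 'qvel': array([ 0.0005237 ,  0.00056061, -0.00092913,  0.0008505 , -0.00135066,
       -0.00068369]), 'effort': array([-1.45137281e-03, -4.29502773e+01, -3.26131046e+01, -1.88374584e-04,
        5.34788778e-03,  2.98988073e-05]), 'ee_pos': array([0.1504941 , 0.63209769, 0.403565  ]), 'ee_rot': array([-0.55457496,  0.55523219,  0.43766622, -0.43887596]), 'force': array([-0.60276296, -0.21878696, -0.1836352 ]), 'wrist_torque': array([0.0286127 , 0.10899271, 0.02830357]), 'finger_gap': 0.08526975638020266} 0.1547
scene {'vertical_fov': 44.38809114089578, 'cx': 321.5583428089, 'cy': 202.4791325121018, 'dist': array([-0.03528525,  0.        ,  0.        ,  0.        ,  0.        ]), 'rvec': array([ 1.32522439,  2.25064704, -0.8960461 ]), 'tvec': array([ 0.25306293, -0.28413991,  1.37049723])}
top {'vertical_fov': 51.720736413827545, 'cx': 320.93566928367056, 'cy': 203.41988468894237, 'dist': array([-0.08056083,  0.        ,  0.        ,  0.        ,  0.        ]), 'rvec': array([ 2.15958113, -2.18268904,  0.13296581]), 'tvec': array([-0.01250244,  0.54356911,  1.08747811])}
wrist {'vertical_fov': 62.345195357949166, 'cx': 317.81318151475875, 'cy': 196.81303667267204, 'dist': array([-0.03357232,  0.        ,  0.        ,  0.        ,  0.        ]), 'rvec': array([-2.28528782, -1.80698649, -0.24768597]), 'tvec': array([-0.64981583, -0.03676454,  0.37828736])}
```

View pics/top0.png

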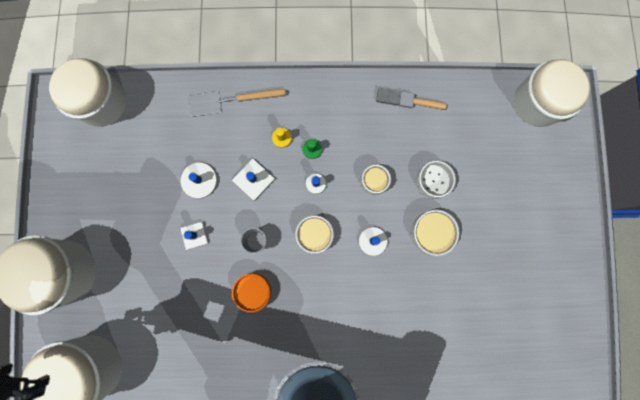

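View pics/scene0.png

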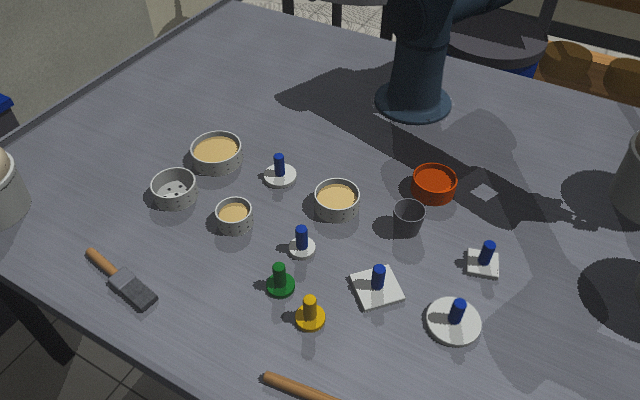

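View pics/wrist0.png

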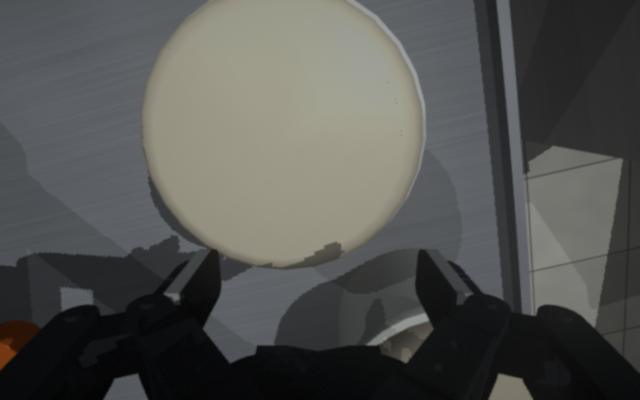

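```bash
cat > h.py <<'E'
import numpy as np, cv2
from plant import *
def cam(n):
    c=calibration(n); f=200/np.tan(np.radians(c['vertical_fov'])/2)
    K=np.array([[f,0,c['cx']],[0,f,c['cy']],[0,0,1]]); return K,np.array(c['dist'],float),cv2.Rodrigues(np.array(c['rvec'],float))[0],np.array(c['tvec'],float)
def cast(cm,px,z):
    K,d,R,t=cm
    u=cv2.undistortPoints(np.asarray(px,float).reshape(-1,1,2),K,d).reshape(-1,2)
    r=np.c_[u,np.ones(len(u))]@R; o=-R.T@t
    return (o+r*((z-o[2])/r[:,2])[:,None])
def proj(cm,P):
    K,d,R,t=cm
    return cv2.projectPoints(np.asarray(P,float).reshape(-1,1,3),cv2.Rodrigues(R)[0],t,K,d)[0].reshape(-1,2)
def circ(P):
    A=np.c_[2*P[:,:2],np.ones(len(P))]; s=np.linalg.lstsq(A,(P[:,:2]**2).sum(1),rcond=None)[0]
    return s[0],s[1],np.sqrt(s[2]+s[0]**2+s[1]**2)
def rcirc(P):
    P=P[:,:2]
    for i in range(12):
        x,y,r=circ(P); e=np.abs(np.hypot(P[:,0]-x,P[:,1]-y)-r); k=e<max(0.002,1.5*np.median(e))
        if k.all(): break
        P=P[k]
    return x,y,r,len(P)
E
python3 - <<'E'
from h import *
for n in("top","scene"):
    im=cv2.imread(f"pics/{n}0.png"); cm=cam(n); hsv=cv2.cvtColor(im,cv2.COLOR_BGR2HSV)
    for nm,m,z in(("blue",cv2.inRange(hsv,(105,120,40),(130,255,255)),.04),("cheese",cv2.inRange(hsv,(12,50,120),(28,200,255)),.03),("white",cv2.inRange(hsv,(0,0,165),(180,45,255)),.012)):
        k,l,s,c=cv2.connectedComponentsWithStats(m)
        for i in range(1,k):
            if s[i,4]<40: continue
            p=cast(cm,c[i],z)[0]
            ct=max(cv2.findContours((l==i).astype('u1'),0,1)[0],key=len).reshape(-1,2)
            print(n,nm,c[i].round(0),s[i,2:5],p.round(3),"circ",np.round(rcirc(cast(cm,ct,z)),4))
im=cv2.imread("pics/top0.png"); cv2.imwrite("pics/crop1.png",cv2.resize(im[150:265,170:470],None,fx=2.65,fy=2.65,interpolation=cv2.INTER_CUBIC))
E
```

```text
top blue [638.  80.] [ 3 28 62] [ 0.903 -0.973  0.04 ] circ [ 0.8925 -1.0247  0.0574 17.    ]
top blue [194. 178.] [12 10 80] [0.616 0.324 0.04 ] circ [ 0.6175  0.3237  0.0152 12.    ]
top blue [251. 177.] [10 10 67] [0.617 0.171 0.04 ] circ [6.179e-01 1.696e-01 1.240e-02 1.500e+01]
top blue [316. 181.] [ 8 10 62] [ 0.604 -0.004  0.04 ] circ [ 6.037e-01 -4.300e-03  1.080e-02  2.300e+01]
top blue [625. 213.] [ 28   8 214] [ 0.505 -0.882  0.04 ] circ [ 0.5065 -0.8832  0.043  11.    ]
top blue [189. 235.] [13  8 75] [0.462 0.334 0.04 ] circ [ 0.4593  0.3353  0.0135 13.    ]
top blue [375. 240.] [10  8 61] [ 0.441 -0.161  0.04 ] circ [ 4.414e-01 -1.609e-01  1.050e-02  2.100e+01]
top cheese [261.  94.] [ 50  12 339] [0.853 0.146 0.03 ] circ [ 0.8388  0.1455  0.0534 11.    ]
top cheese [430. 103.] [ 34  11 227] [ 0.825 -0.328  0.03 ] circ [ 0.827  -0.3287  0.0469 11.    ]
top cheese [279. 136.] [21 21 84] [0.73  0.095 0.03 ] circ [7.286e-01 8.930e-02 2.720e-02 8.800e+01]
top cheese [376. 179.] [ 24  24 443] [ 0.61  -0.168  0.03 ] circ [ 6.096e-01 -1.684e-01  3.150e-02  6.500e+01]
top chees
[... 5205 characters left out ...]
hite [494. 265.] [ 10  24 174] [0.458 0.356 0.012] circ [ 0.454   0.3744  0.0286 20.    ]
scene white [391. 287.] [ 25  40 498] [0.605 0.197 0.012] circ [ 0.6037  0.1933  0.0331 24.    ]
scene white [473. 269.] [13  8 73] [0.488 0.322 0.012] circ [4.881e-01 3.221e-01 1.010e-02 1.900e+01]
scene white [362. 275.] [ 23  13 171] [0.607 0.136 0.012] circ [6.037e-01 1.316e-01 2.060e-02 2.100e+01]
scene white [365. 298.] [ 16  21 206] [0.651 0.164 0.012] circ [6.524e-01 1.630e-01 1.870e-02 1.900e+01]
scene white [441. 317.] [ 29  46 601] [0.622 0.303 0.012] circ [6.147e-01 3.193e-01 4.360e-02 4.800e+01]
scene white [470. 324.] [ 24  42 599] [0.61  0.354 0.012] circ [ 0.6099  0.3419  0.0312 24.    ]
```

View pics/crop1.png

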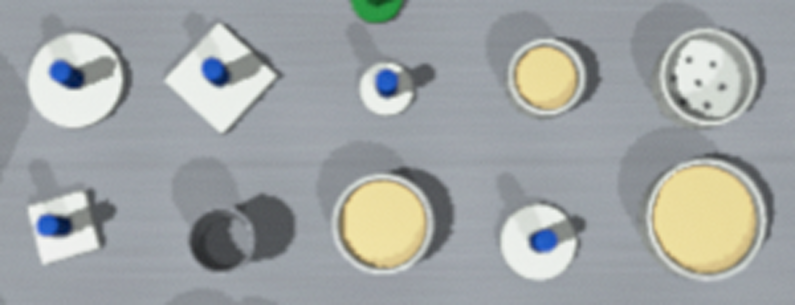

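Run:
```python
from h import *
from scipy.spatial.transform import Rotation as Ro
s=read_state();q=s['ee_rot'];R=Ro.from_quat([*q[1:],q[0]]).as_matrix();print(R.round(3))
for n in("top","scene","wrist"):
    cm=cam(n);print(n,(-cm[2].T@cm[3]).round(3))
print("bin ctr wrist z=.0,.2",cast(cam("wrist"),(283,128),0),cast(cam("wrist"),(283,128),.2))
im=cv2.imread("pics/top0.png"); cm=cam("top"); hsv=cv2.cvtColor(im,cv2.COLOR_BGR2HSV)
m=cv2.inRange(hsv,(0,0,205),(180,40,255))
# follower plates: white contour pts on circle z=.012 ; handle top blue circle z=.068
for nm,g,r in(("L",(.612,.325),.05),("M",(.44,-.16),.039),("S",(.602,-.003),.028)):
    c=proj(cm,[[*g,.012]])[0]
    mm=np.zeros_like(m); cv2.circle(mm,tuple(int(v) for v in c),int(r/.0027)+6,255,-1); mm&=m
    ct=np.vstack(cv2.findContours(mm,0,1)[0]).reshape(-1,2)
    P=cast(cm,ct,.012)[:,:2]
    P=P[np.abs(np.hypot(*(P-g).T)-r)<.008]
    print(nm,"plate",np.round(rcirc(P),4),len(P))
for nm,g,r in(("L",(.46,-.328),.061),("M",(.46,0),.05),("S",(.608,-.169),.039)):
    c=proj(cm,[[*g,.043]])[0]
    mm=np.zeros_like(m); cv2.circle(mm,tuple(int(v) for v in c),int(r/.0026)+5,255,-1); mm&=cv2.inRange(hsv,(0,0,195),(180,70,255))
    ct=np.vstack(cv2.findContours(mm,0,1)[0]).reshape(-1,2)
    P=cast(cm,ct,.043)[:,:2]
    P=P[np.abs(np.hypot(*(P-g).T)-r)<.006]
    print(nm,"rim",np.round(rcirc(P),4),len(P))
# handles: two-view check, blue lowest/top axis
t=cam("top");sc=cam("scene")
for nm,a,b in(("L",(194,178),(459,309)),("M",(375,240),(280,163)),("S",(316,181),(302,236))):
    A=cast(t,a,0)[0];A2=cast(t,a,.1)[0];B=cast(sc,b,0)[0];B2=cast(sc,b,.1)[0]
    print(nm,"top@.06",cast(t,a,.06)[0].round(4),"scene@.04",cast(sc,b,.04)[0].round(4))
```

```text
[[ 0.232 -0.001 -0.973]
 [ 0.973 -0.001  0.232]
 [-0.001 -1.     0.   ]]
top [ 0.421 -0.003  1.14 ]
scene [1.129 0.334 0.798]
wrist [0.085 0.649 0.372]
bin ctr wrist z=.0,.2 [[0.10091248 0.6044197  0.        ]] [[0.09211346 0.62828432 0.2       ]]
L plate [6.145e-01 3.234e-01 4.760e-02 9.600e+01] 104
M plate [ 4.403e-01 -1.585e-01  3.670e-02  6.900e+01] 72
S plate [ 6.018e-01 -3.000e-03  2.540e-02  4.900e+01] 57
L rim [ 4.605e-01 -3.263e-01  5.870e-02  2.230e+02] 233
M rim [4.602e-01 1.900e-03 4.790e-02 1.760e+02] 180
S rim [ 6.083e-01 -1.666e-01  3.680e-02  1.440e+02] 145
L top@.06 [0.6116 0.3195 0.06  ] scene@.04 [0.6084 0.3263 0.04  ]
M top@.06 [ 0.4423 -0.1584  0.06  ] scene@.04 [ 0.4357 -0.1578  0.04  ]
S top@.06 [ 0.6    -0.0055  0.06  ] scene@.04 [ 0.5989 -0.0026  0.04  ]
```

Call:
arm_command:
  targets:
    - [[0,0,0,40,-20,40,0],[0,0,0,80,-50,40,0],[0,0,0,462,-308,-20,0],[0,0,0,462,-308,-20,0],[0,0,0,462,-308,-20,0],[0,0,0,462,-308,-20,0],[0,0,0,462,-308,-20,0],[0,0,0,462,-308,-20,0],[0,0,0,462,-308,-20,0],[0,0,0,462,-308,-20,0],[0,0,0,462,-308,-60,0],[0,0,0,462,-308,-60,0],[0,0,0,462,-308,-60,0]]
  force: 40

```text
time_s: 1.78
ee_pos: [0.6123, 0.3251, 0.3457]
ee_rot: [-0.555, 0.555, 0.439, -0.438]
force: [-0.0, 0.5, 0.1]
finger_gap: 0.0857
```

```bash
cat > w.py <<'E'
from h import *
import sys
def look(tag,g,blue=True):
    s=read_state();cm=cam("wrist");im=snapshot("wrist")[:,:,::-1].copy()
    cv2.imwrite(f"pics/{tag}.png",im);print(s['ee_pos'].round(4))
    hsv=cv2.cvtColor(im,cv2.COLOR_BGR2HSV);m=cv2.inRange(hsv,(105,120,30),(130,255,255))
    k,l,st,c=cv2.connectedComponentsWithStats(m)
    for i in range(1,k):
        if st[i,4]>300: print("blue",c[i].round(),st[i],cast(cm,c[i],.068)[0].round(4),cast(cm,c[i],.04)[0].round(4))
    print("proj guess z=.068,.012",proj(cm,[[*g,.068],[*g,.012]]).round(1))
E
python3 - <<'E'
from w import *
look("w1",(.6145,.3234))
E
```

```text
[0.6123 0.3251 0.3457]
blue [317. 194.] [303 173  28  38 739] [0.6119 0.3255 0.068 ] [0.6194 0.3237 0.04  ]
blue [147. 231.] [ 122  209   52   45 1319] [0.6105 0.1852 0.068 ] [0.6178 0.1674 0.04  ]
proj guess z=.068,.012 [[315.1 197.6]
 [315.6 181.2]]
```

View pics/w1.png

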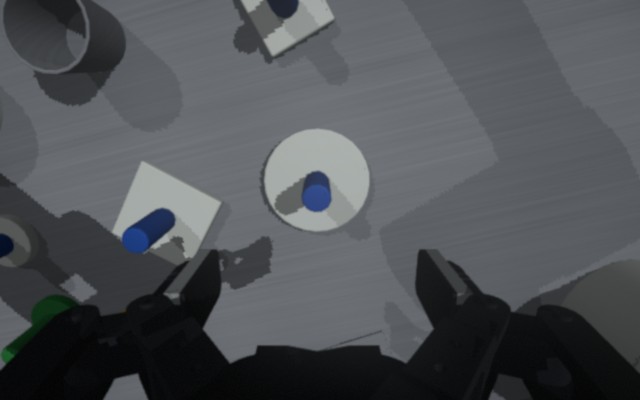

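The wrist view shows the large round plate centred at about (318,180). Its handle top is at (316,199), which agrees with the top view to within 3 mm. Candidates in the top view:

| Item | Pixel |
|---|---|
| Large round | (198,180) |
| Medium round | (373,240) |
| Small round | (316,182) |
| Squares, leave | (252,178), (194,235) |
| Green and yellow, leave | (312,149), (282,137) |
| Empty mould | (437,178) |
| Orange mould | (251,292) |

I'm descending on the large one first.

Call:
arm_command:
  targets:
    - [[0,0,0,2,0,-60,0],[0,0,0,2,0,-110,0],[0,0,0,2,0,-135,0],[0,0,0,2,0,-145,0],[0,0,0,2,0,-145,0],[0,0,0,2,0,-145,1],[0,0,0,2,0,-145,1],[0,0,0,2,0,-145,1],[0,0,0,2,0,-145,1],[0,0,0,2,0,-145,1],[0,0,0,2,0,-145,1]]
  force: 40

```text
time_s: 3.2
ee_pos: [0.6149, 0.3244, 0.2004]
ee_rot: [-0.555, 0.555, 0.439, -0.438]
force: [-1.0, -0.7, 4.6]
finger_gap: 0.0234
```

Call:
arm_command:
  targets:
    - [[0,0,0,0,0,30,1],[0,0,0,0,0,80,1],[0,0,0,0,0,120,1],[0,0,0,-10,-40,120,1],[0,0,0,-155,-652,120,1],[0,0,0,-155,-652,120,1],[0,0,0,-155,-652,120,1],[0,0,0,-155,-652,120,1],[0,0,0,-155,-652,120,1],[0,0,0,-155,-652,120,1],[0,0,0,-155,-652,120,1],[0,0,0,-155,-652,120,1],[0,0,0,-155,-652,120,1],[0,0,0,-155,-652,120,1],[0,0,0,-155,-652,120,1],[0,0,0,-155,-652,120,1],[0,0,0,-155,-652,120,1],[0,0,0,-155,-652,120,1]]
  force: 40

```text
time_s: 5.45
ee_pos: [0.46, -0.3264, 0.3195]
ee_rot: [0.555, -0.554, -0.439, 0.439]
force: [0.7, 0.3, -0.2]
finger_gap: 0.0231
```

Run:
```python
from w import *
look("w2",(.460,-.327))
cv2.imwrite("pics/s2.png",snapshot("scene")[:,:,::-1])
```

```text
[ 0.46   -0.3264  0.3195]
blue [554. 122.] [530 106  42  35 941] [ 0.4402 -0.1602  0.068 ] [ 0.4461 -0.1412  0.04  ]
blue [318. 283.] [ 286  226   64  103 4703] [ 0.5198 -0.3396  0.068 ] [ 0.5358 -0.3433  0.04  ]
proj guess z=.068,.012 [[315.6 205. ]
 [316.1 185.7]]
```

View pics/w2.png

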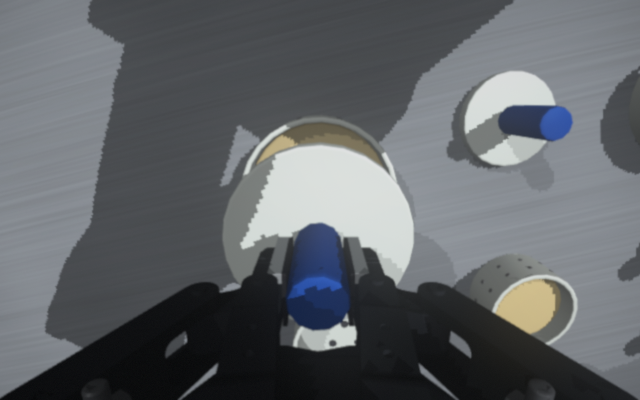

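View pics/s2.png

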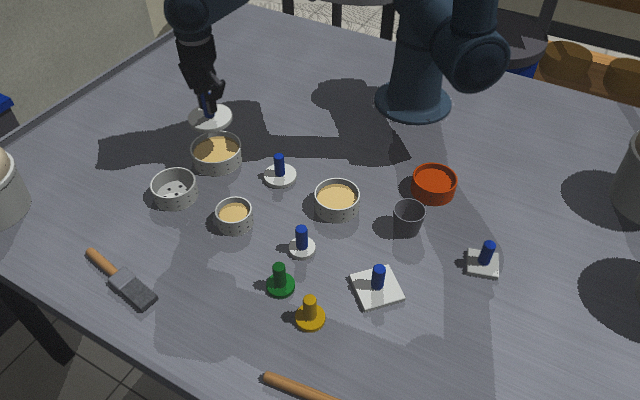

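Run:
```python
from h import *
cm=cam("wrist");im=cv2.imread("pics/w2.png");hsv=cv2.cvtColor(im,cv2.COLOR_BGR2HSV)
print(circ(cast(cm,[(223,230),(413,230),(318,144),(252,170),(386,170)],.132)))
print(circ(cast(cm,[(317,116),(245,176),(397,178),(265,138),(372,138)],.043)))
```

```text
(np.float64(0.45917802009192854), np.float64(-0.32538882255288404), np.float64(0.04846663062230177))
(np.float64(0.46119431427542934), np.float64(-0.324427108873011), np.float64(0.05953101518594178))
```

Call:
arm_command:
  targets:
    - [[0,0,0,1,1,-40,1],[0,0,0,1,1,-70,1],[0,0,0,1,1,-82,1],[0,0,0,1,1,-88,1],[0,0,0,1,1,-89,1],[0,0,0,1,1,-89,1],[0,0,0,1,1,-89,0],[0,0,0,1,1,-89,0],[0,0,0,1,1,-89,0],[0,0,0,1,1,-89,0],[0,0,0,1,1,-60,0],[0,0,0,1,1,0,0],[0,0,0,1,1,20,0],[0,0,0,1,1,20,0]]
  force: 40

```text
time_s: 7.3
ee_pos: [0.4609, -0.3269, 0.3413]
ee_rot: [-0.554, 0.556, 0.438, -0.438]
force: [-0.3, 0.7, -1.1]
finger_gap: 0.0856
```

Run:
```python
from w import *
look("w3",(.460,-.327))
```

```text
[ 0.4609 -0.3269  0.3413]
blue [536. 117.] [511 103  42  31 810] [ 0.4401 -0.1603  0.068 ] [ 0.4453 -0.1429  0.04  ]
blue [319. 203.] [302 178  33  45 957] [ 0.4676 -0.3272  0.068 ] [ 0.476  -0.3292  0.04  ]
proj guess z=.068,.012 [[317.1 194.1]
 [317.4 177.9]]
```

View pics/w3.png

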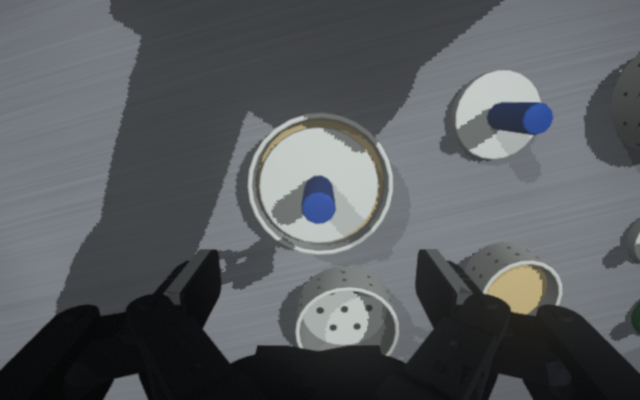

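The large follower is seated inside its mould, rim centre about (320,185). Next is the medium, with its plate at (500,115).

Call:
arm_command:
  targets:
    - [[0,0,0,-21,168,-20,0],[0,0,0,-21,168,-20,0],[0,0,0,-21,168,-20,0],[0,0,0,-21,168,-20,0],[0,0,0,-21,168,-70,0],[0,0,0,-21,168,-120,0],[0,0,0,-21,168,-135,0],[0,0,0,-21,168,-140,0],[0,0,0,-21,168,-140,0],[0,0,0,-21,168,-140,1],[0,0,0,-21,168,-140,1],[0,0,0,-21,168,-140,1],[0,0,0,-21,168,-140,1],[0,0,0,-21,168,-140,1],[0,0,0,-21,168,-140,1]]
  force: 40

```text
time_s: 9.22
ee_pos: [0.4399, -0.1588, 0.2002]
ee_rot: [-0.555, 0.555, 0.438, -0.438]
force: [-1.8, 0.3, 5.7]
finger_gap: 0.023
```

Next I lift it and carry it to the medium mould at (0.460, 0.001).

Call:
arm_command:
  targets:
    - [[0,0,0,0,0,30,1],[0,0,0,0,0,80,1],[0,0,0,0,0,120,1],[0,0,0,5,40,120,1],[0,0,0,20,160,120,1],[0,0,0,20,160,120,1],[0,0,0,20,160,120,1],[0,0,0,20,160,120,1],[0,0,0,20,160,120,1]]
  force: 40

```text
time_s: 10.35
ee_pos: [0.4596, 0.0003, 0.3195]
ee_rot: [0.555, -0.555, -0.438, 0.438]
force: [0.2, -1.2, 0.1]
finger_gap: 0.0234
```

Run:
```python
from w import *
look("w4",(.460,.001))
```

```text
[4.596e-01 3.000e-04 3.195e-01]
blue [320. 290.] [ 285  228   73  120 5265] [ 0.5255 -0.0127  0.068 ] [ 0.5423 -0.0165  0.04  ]
blue [557. 325.] [ 530  292   49   56 1121] [0.6014 0.163  0.068 ] [0.6278 0.1815 0.04  ]
proj guess z=.068,.012 [[317.8 205.2]
 [317.8 185.8]]
```

View pics/w4.png

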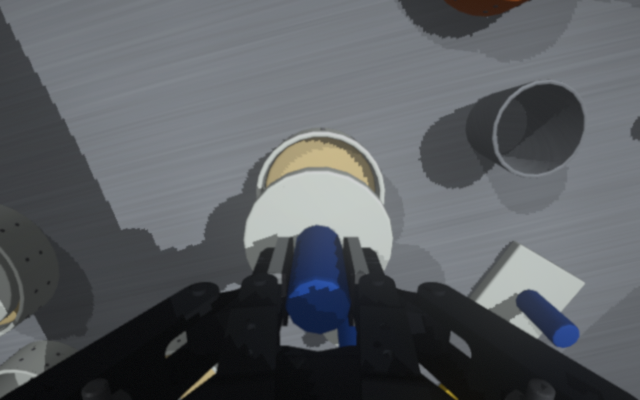

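Run:
```python
from h import *
cm=cam("wrist")
print(circ(cast(cm,[(244,235),(393,235),(318,169),(265,192),(370,192)],.132)))
print(circ(cast(cm,[(320,130),(257,180),(385,186),(275,148),(370,150)],.043)))
```

```text
(np.float64(0.4607875156181378), np.float64(0.001035309817872282), np.float64(0.03800400423044914))
(np.float64(0.46053855553270123), np.float64(0.003190308989877738), np.float64(0.04993791867027012))
```

The plate and mould are aligned to within about 2 mm, so I'll lower it with y +1.

Call:
arm_command:
  targets:
    - [[0,0,0,0,1,-40,1],[0,0,0,0,1,-70,1],[0,0,0,0,1,-82,1],[0,0,0,0,1,-88,1],[0,0,0,0,1,-89,1],[0,0,0,0,1,-89,1],[0,0,0,0,1,-89,0],[0,0,0,0,1,-89,0],[0,0,0,0,1,-89,0],[0,0,0,0,1,-89,0],[0,0,0,0,1,-60,0],[0,0,0,0,1,0,0],[0,0,0,0,1,20,0],[0,0,0,0,1,20,0]]
  force: 40

```text
time_s: 12.15
ee_pos: [0.4601, 0.0022, 0.3415]
ee_rot: [-0.554, 0.556, 0.439, -0.437]
force: [-0.4, 0.1, -0.5]
finger_gap: 0.0854
```

Run:
```python
from w import *
look("w5",(.601,-.003))
```

```text
[0.4601 0.0022 0.3415]
blue [319. 203.] [ 302  179   33   45 1057] [0.4669 0.0022 0.068 ] [4.754e-01 2.000e-04 4.000e-02]
blue [527. 297.] [509 278  39  38 651] [0.5894 0.1548 0.068 ] [0.612  0.1706 0.04  ]
blue [347. 326.] [335 303  27  45 926] [5.806e-01 1.000e-04 6.800e-02] [ 0.6022 -0.0021  0.04  ]
proj guess z=.068,.012 [[348.  345.7]
 [343.4 307.9]]
```

View pics/w5.png

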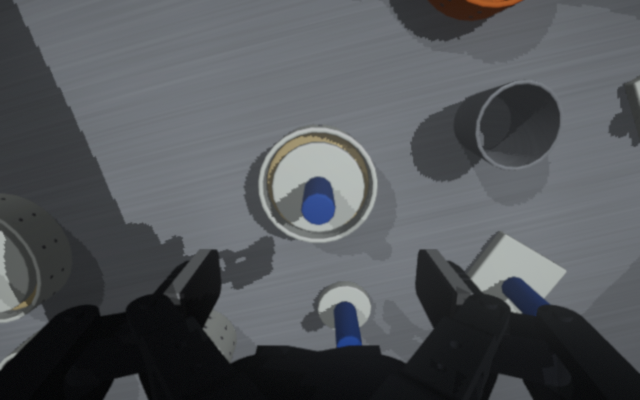

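The medium follower is seated, rim centre about (318,185). Now I move above the small round follower and look again.

Call:
arm_command:
  targets:
    - [[0,0,0,140,-5,0,0],[0,0,0,140,-5,0,0],[0,0,0,140,-5,-20,0],[0,0,0,140,-5,-20,0],[0,0,0,140,-5,-20,0]]

```text
time_s: 12.82
ee_pos: [0.5987, -0.0025, 0.3184]
ee_rot: [0.556, -0.554, -0.438, 0.439]
force: [0.9, 0.1, -0.1]
finger_gap: 0.0853
```

Run:
```python
from w import *
look("w6",(.601,-.003))
```

```text
[ 0.5987 -0.0025  0.3184]
blue [564. 172.] [542 153  40  36 843] [0.6139 0.1688 0.068 ] [0.6243 0.1886 0.04  ]
blue [318. 204.] [ 303  181   31   45 1110] [ 0.5976 -0.0012  0.068 ] [ 0.6059 -0.0032  0.04  ]
proj guess z=.068,.012 [[316.7 209.3]
 [317.  189.3]]
```

View pics/w6.png

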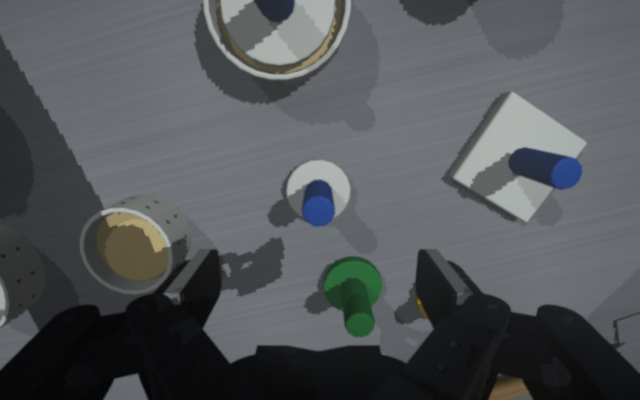

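Call:
arm_command:
  targets:
    - [[0,0,0,1,0,-50,0],[0,0,0,1,0,-95,0],[0,0,0,1,0,-113,0],[0,0,0,1,0,-120,0],[0,0,0,1,0,-120,0],[0,0,0,1,0,-120,1],[0,0,0,1,0,-120,1],[0,0,0,1,0,-120,1],[0,0,0,1,0,-120,1],[0,0,0,1,0,-120,1],[0,0,0,1,0,-120,1]]
  force: 40

```text
time_s: 14.25
ee_pos: [0.6008, -0.0027, 0.2002]
ee_rot: [-0.555, 0.555, 0.438, -0.438]
force: [-0.7, -0.3, 5.5]
finger_gap: 0.0232
```

Next is the small mould at (0.608, -0.168), so dx is +7 and dy is -165.

Call:
arm_command:
  targets:
    - [[0,0,0,0,0,30,1],[0,0,0,0,0,80,1],[0,0,0,0,0,120,1],[0,0,0,2,-40,120,1],[0,0,0,7,-165,120,1],[0,0,0,7,-165,120,1],[0,0,0,7,-165,120,1],[0,0,0,7,-165,120,1],[0,0,0,7,-165,120,1]]
  force: 40

```text
time_s: 15.38
ee_pos: [0.6075, -0.1663, 0.3192]
ee_rot: [0.555, -0.554, -0.439, 0.439]
force: [0.3, 0.5, -1.4]
finger_gap: 0.0232
```

Run:
```python
from w import *
look("w7",(.608,-.168))
```

```text
[ 0.6075 -0.1663  0.3192]
blue [28. 49.] [   0   25   63   44 2103] [ 0.465  -0.3203  0.068 ] [ 0.4552 -0.3421  0.04  ]
blue [318. 285.] [ 285  228   66  106 5030] [ 0.6686 -0.1799  0.068 ] [ 0.6848 -0.1838  0.04  ]
proj guess z=.068,.012 [[314.2 206.3]
 [314.9 186.8]]
```

View pics/w7.png

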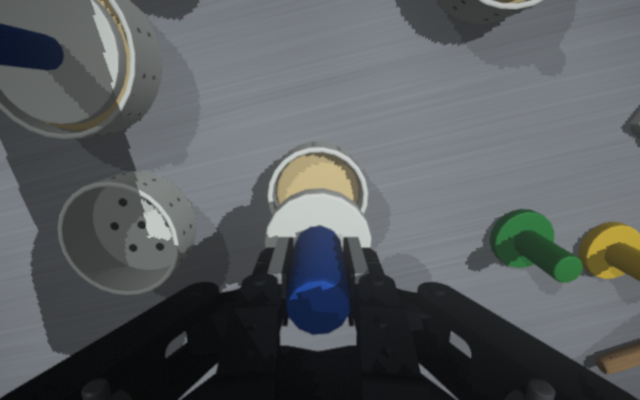

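Run:
```python
from h import *
cm=cam("wrist")
print(circ(cast(cm,[(265,238),(372,238),(318,193),(283,207),(354,207)],.132)))
print(circ(cast(cm,[(318,148),(269,188),(367,188),(283,161),(354,161)],.043)))
```

```text
(np.float64(0.6097801890612007), np.float64(-0.16540536345714274), np.float64(0.02745392193983384))
(np.float64(0.6092493231532793), np.float64(-0.16541704814915656), np.float64(0.03829755319304412))
```

Call:
arm_command:
  targets:
    - [[0,0,0,0,1,-40,1],[0,0,0,0,1,-70,1],[0,0,0,0,1,-82,1],[0,0,0,0,1,-88,1],[0,0,0,0,1,-89,1],[0,0,0,0,1,-89,1],[0,0,0,0,1,-89,0],[0,0,0,0,1,-89,0],[0,0,0,0,1,-89,0],[0,0,0,0,1,-89,0],[0,0,0,0,1,-60,0],[0,0,0,0,1,0,0],[0,0,0,0,1,20,0],[0,0,0,0,1,20,0]]
  force: 40

```text
time_s: 17.18
ee_pos: [0.608, -0.1668, 0.3415]
ee_rot: [-0.554, 0.556, 0.439, -0.438]
force: [-0.0, 0.6, 0.3]
finger_gap: 0.085
```

Run:
```python
from w import *
look("w8",(.608,-.168))
```

```text
[ 0.608  -0.1668  0.3415]
blue [38. 48.] [   0   24   84   45 2729] [ 0.4601 -0.3311  0.068 ] [ 0.4506 -0.352   0.04  ]
blue [318. 203.] [ 302  179   32   46 1146] [ 0.6144 -0.1675  0.068 ] [ 0.6228 -0.1695  0.04  ]
proj guess z=.068,.012 [[315.5 195.3]
 [316.  178.8]]
```

View pics/w8.png

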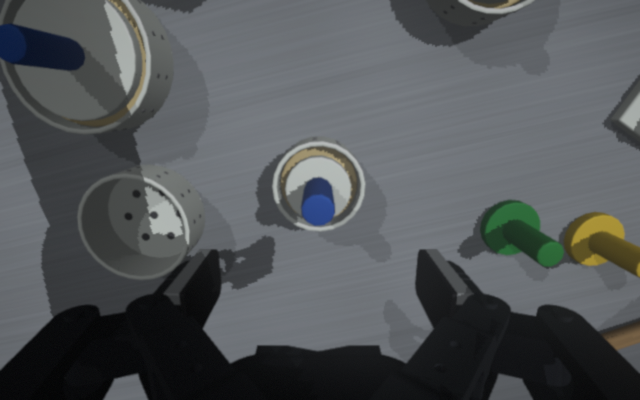

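Call:
arm_command:
  targets:
    - [[0,0,0,-60,300,60,0],[0,0,0,-60,300,60,0],[0,0,0,-120,560,60,0],[0,0,0,-120,560,60,0],[0,0,0,-120,560,60,0],[0,0,0,-120,560,60,0],[0,0,0,-120,560,60,0],[0,0,0,-120,560,60,0],[0,0,0,-120,560,60,0],[0,0,0,-120,560,60,0],[0,0,0,-120,560,60,0],[0,0,0,-120,560,60,0]]

```text
time_s: 18.73
ee_pos: [0.488, 0.392, 0.3983]
ee_rot: [0.555, -0.555, -0.437, 0.439]
force: [0.4, 0.7, 0.8]
finger_gap: 0.0853
```

Run:
```python
from h import *
for n in("top","scene"): cv2.imwrite(f"pics/{n}9.png",snapshot(n)[:,:,::-1])
a=cv2.imread("pics/top9.png")[120:300,170:470];b=cv2.imread("pics/scene9.png")[110:340,130:530]
cv2.imwrite("pics/top9c.png",cv2.resize(a,None,fx=2.6,fy=2.6,interpolation=2))
cv2.imwrite("pics/scene9c.png",cv2.resize(b,None,fx=2,fy=2,interpolation=2))
```

```text
(no output)
```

View pics/top9c.png

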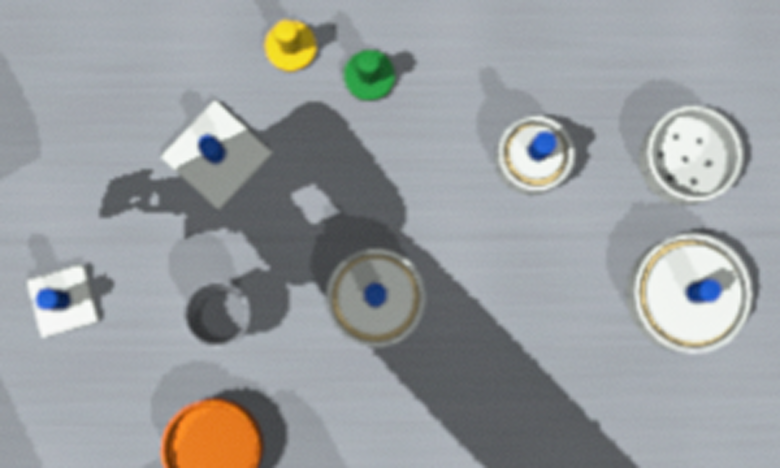

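View pics/scene9c.png

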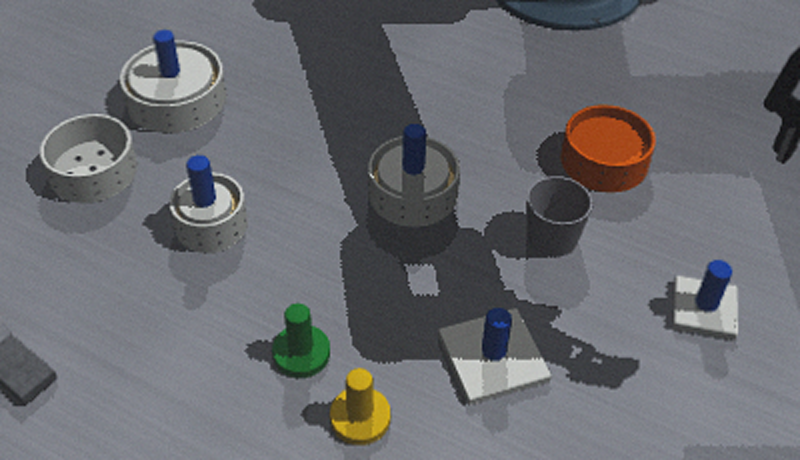

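In both views all three followers lie flat, inside and centred in their moulds. The mould centres in the top view are (376,179), (315,234) and (437,233), within about a pixel of where they started. Handing in.

```bash
python3 -c "
from plant import *
print(read_state()['time_s'],abs(read_state()['qvel']).max());print(close_job())"
```

```text
18.825 0.006115559051488182
the job is handed in; nothing more can be done
None
```

I put each round follower (large, medium, small) into the filled mould of its size, handle up, and let go. I then moved the arm clear and handed the job in at 18.8 s.

- **Fit:** the last top, scene and wrist pictures show all three followers lying flat inside their moulds. Before each lowering I measured the plate against the mould and they agreed within about 2 mm.
- **Other items:** by pixel position, the filled moulds stayed within about a pixel of where they started. The square followers, empty mould, cup and other distractors look undisturbed.
- **Not measured:** I did not measure follower height or tilt numerically after release, only judged them from the pictures.
- **Disagreements:** the first estimates of the follower positions differed by up to about 7 mm between the cameras. The close wrist views settled this before I gripped the large and small followers. For the medium I used an off-centre wrist view that agreed with the top view within about 2 mm. No check failed.

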